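# Tighten the slab roller's sunk holding-down bolt

## Task

One of the slab roller's holding-down bolts has worked slack: the one at the bottom of the pillar whose black cap is off. Take the orange T-key out of the wooden tool block, lower it down that pillar, feel for the square bolt head until the socket drops fully over it, and turn it clockwise until it comes up tight, without forcing the key or wrenching past tight. Then lift the key out and set it gently back upright in its hole in the tool block, leaving everything else where it is.

Things in the scene. Friction and masses are not known exactly. Their poses are not given: they have to be found in the camera images.
- t_key: Steel T-key, 180 mm tall, about 0.32 kg, upright in the tool block's middle hole at the start. Origin at the centre of its lower end (socket mouth), z up the shank. Lower end: square box socket, outside 24.5 mm square, 50 mm tall; inside 17.5 mm square, 24 mm deep, inner edge bevelled; flats parallel to the key's x and y. Above it a round shank 12 mm thick, at the top the orange T-bar.
- key_bar (a point): Centre of the T-key's orange flat T-bar, 169 mm above the key's lower end; same axes as the key. The bar is 14 mm thick (x), 110 mm long (y) and 22 mm high (z). A grip of 60 to 80 N across its thickness holds the key firmly; side loads on the shank can still tilt it in the grip.
- roller: Slab roller, bolted down: wooden bed, 70 mm steel roller between four blue square pillars 56 mm wide, 130 mm high. Origin on the table under the centre of the one pillar with no black cap; the others stand 160 mm along +x and 310 mm along -y. A capstan wheel with four spokes, centred 80 mm along +x, 84 mm along +y, 81 mm up, reaches 106 mm from its centre. All else is under 138 mm high.
- bore_mouth (a point): Centre of the open pillar's round vertical hole at its top face, 130 mm above the table; same axes as the roller. The hole is 40 mm wide and 118 mm deep.
- bolt (a joint): How far the bolt is screwed up, rad, growing clockwise seen from above: 0.5 to 0.9 at the start, 1.40 at the hard stop, where it is tight. It turns stiffly, at 0.1 to 0.15 N m, and stays where it is left; at the stop the torque rises steeply, by about 0.5 N m for 0.1 rad of turning the key in a firm grip. 0.25 N m is tight enough; over 0.5 N m forces it.
- tool_block: Wooden tool block, fixed, 160 mm (x) by 100 mm (y), 75 mm high, origin under its centre. At its centre a square hole for the T-key: 30 mm wide (bevelled to 36 mm at the rim), 60 mm deep, its sides parallel to the block's and the key's x along the block's x at the start. Two thin wooden clay tools, 120 mm long, stand in small holes 55 mm along +x, 25 mm either side.
- pocket (a point): Centre of the floor of the key's hole in the tool block, 15 mm above the table; same axes as the block.
- cap: Black plastic pillar cap 48 mm square, lying loose on the table, to be left alone.
- tape: Roll of masking tape 104 mm across and 25 mm high, lying on the roller's bed, to be left alone.
- bowl: Clear plastic bowl 120 mm across and 45 mm high, to be left alone.
- flask: Teal drinking bottle 72 mm across and 210 mm tall, to be left alone.
- figure: Small white clay figure 70 mm tall on a board, to be left alone.
- clay_tool0: Thin wooden clay tool standing in the tool block, to be left in it.
- clay_tool1: Thin wooden clay tool standing in the tool block, to be left in it.
- bolt_seat (a point): Centre of the washer's top at the foot of that hole, 114 mm below its mouth; roller's axes. On it stands the square bolt head: 16 mm across flats, 18 mm tall, top 6 mm tapering to 7 mm square. The angle of its flats is unknown, given by no reading. An unmatched key stops 10 to 14 mm above the washer; matched (any quarter turn, within about 5 degrees) it drops onto the washer.
Things that resemble listed ones, but are neither listed nor needed, are in the scene too. Of the things shaped like the t_key, the steel one is meant.

How it is judged:
By the outcome, as a careful person would: the job done as asked, in the order asked, and still so for the second after the job is handed in, with the robot touching nothing.
It also fails if it takes over 72 s, if anything falls off the work surface, if the arm or the gripper's body presses on something with over 40 N, if the wrist force passes 120 N, or if a joint passes its speed limit or range.

## Robot

A 6-joint arm with a two-finger parallel gripper is mounted at the origin on the work surface. World frame = base frame: x ahead of the robot, y to its left, z up, the work surface at z = 0. Lengths are in m, angles in rad, forces in N, time in s.
With the tool pointing down it reaches from about 0.35 to 0.85 m from the base axis. Payload 8.1 kg.
Tool frame: the origin (TCP) lies between the finger pads; the fingertips stand 17 mm ahead of it and the grasp point (between the pads) lies 2 mm behind it; z points along the fingers, y is the line along which they close (so a half turn about z gives the same grasp; the last joint's range is limited). The gripper opens to 85 mm and grips with 20 to 120 N. Pads are 22 mm wide; open, the fingers measure 114 mm over their backs; the gripper's body (76 mm by 85 mm) begins 54 mm behind the grasp point. The pads swing forward as they close: fully open they stand 13 mm farther back than shut.
Start: joints at [-1.228, 0.13, 1.488, -0, 1.523, -0.085], TCP at [0.249, -0.546, 0.248] pointing down, gripper open.
Joint ranges: [-2.96, 2.96], [-0.89, 2.26], [0.02, 2.5], [-1.34, 4.48], [0, 2.73], [-2.66, 2.66]. Speed limits (rad/s): [2.39, 2.39, 2.79, 3.14, 3.14, 3.14].

## Interface

Orientations are given as a unit quaternion [w, x, y, z].
In Python, from plant import r gives the robot as it stands.
- The arm moves only by the tool apply_moves, never from a script. Its argument "increments" is a list of rows, each a list of 7 numbers: the closure, from -1 (fully open) to 1 (shut), so that 0 is half open, then the shift along the tool's x, y, z in mm, then the turn, a rotation vector about the tool's x, y, z in rad. In form: [[grip, dx, dy, dz, wx, wy, wz], ...]. A call has 1 to 5 rows; each row shifts and turns the commanded pose from where the row before left it, along the tool's axes as they then stand; what a row does not reach is not made up. A row lasts 1/12 s, in which the tool goes at most 41.7 mm and 7.16 degrees, less where a joint would pass 70% of its speed; a pose out of reach is approached as far as the arm can. A call is refused whole if a number of a shift passes 41.7 or a number of a turn 0.125, either way. A call with a gripper value outside its range is refused whole. The fingers move at their own pace and stop on an object; "grip_force" is the grip in N (left out, the last holds). Time passes only in rows, so rows that do not move let the fingers close. It gives the time, the measured TCP pose, the force, the opening and the grip force at its end, in the units of the state.
- r.read_state(): the state, without advancing time (a new reading comes with each control period).
- r.get_image(name): name is "scene" or "side" or "wrist"; returns a dict with "image" (480x640x3 uint8, blue, green, red), "intrinsics" (3x3 intrinsics, pixels), "extrinsics" (4x4, takes a point from world to camera coordinates); the wrist camera has in their place "T_tool_cam" (4x4, takes a point from camera to tool coordinates, whose origin is the TCP and whose axes are the flange's). Camera axes: x right, y down, z forward; pixel columns grow to the right and rows downward; lengths in m; the calibration is good to about 2 mm. A picture is of the moment at which its call begins: read the wrist's pose just before it. There is no depth.
- r.hand_in(): hands the job in; it is judged then, once.
The state is a dict: "time_s": time; "joint_positions": joint angles; "joint_vel": joint speeds; "effort": joint torques, N m; "ee_pos": TCP position; "tool_rot": TCP orientation; "contact_force": force on the tool from outside, world axes, zero at the start; "moment": the same for the moment, N m; "opening": opening from 0.0 (shut) to 1.0 (fully open); "grasp_force": force on a finger pad.
Only numpy, scipy, OpenCV 4.12 (cv2) and the standard library are available. Lean on these libraries where they do the work, as an engineer would, in place of code of your own. Each camera call takes 0.05 s, during which the arm holds its last target. There are 200 camera calls.

## Working session

There is one attempt and no reset: what is moved stays moved. The work goes in short steps, Python scripts to look and compute and a tool call to move; the robot and the scene stay as the last step left them, time stands still between calls to the robot, and variables do not carry over. Pictures are saved under pics/ and viewed, at most 10 in all, crops included, and the job is handed in when it is done.

Besides the shell and the picture viewer there is one more tool, called after "Emit:" in YAML: its name, and indented under it one key for each argument. apply_moves: Moves the arm, as the interface text tells. Its arguments: {"type":"object","properties":{"increments":{"type":"array"},"grip_force":{"type":"number"}},"required":["increments"]}

```bash
mkdir -p pics; ls; python3 - <<'E'
from plant import r
import cv2,numpy as np
s=r.read_state(); print(s)
for n in("scene","side"):
    g=r.get_image(n); cv2.imwrite(f"pics/{n}0.png",g["image"]); print(n,g["intrinsics"],g["extrinsics"])
g=r.get_image("wrist"); cv2.imwrite("pics/wrist0.png",g["image"]); print(g["intrinsics"],g["T_tool_cam"])
E
```

```text
pics
{'time_s': 0.0, 'joint_positions': array([-1.22842641e+00,  1.31140315e-01,  1.48932793e+00, -7.96725744e-06,
        1.52300549e+00, -8.54227972e-02]), 'joint_vel': array([ 0.0008988 ,  0.00025328, -0.00202069, -0.0001842 , -0.00077163,
       -0.00083315]), 'effort': array([-4.28519168e-03, -5.69410729e+01, -5.00549805e+01, -4.15692548e-04,
        1.49522029e-02,  2.70142164e-05]), 'ee_pos': array([ 0.24874154, -0.54541744,  0.24723015]), 'tool_rot': array([-9.32280249e-04,  9.77210785e-01,  2.12269162e-01, -1.24448678e-04]), 'contact_force': array([ 0.57306714, -0.32851422, -0.85562237]), 'moment': array([ 0.02824949, -0.00572399,  0.01760211]), 'grasp_force': 0.0, 'opening': 1.0003265615505355}
scene [[554.52771277   0.         317.02440511]
 [  0.         554.52771277 222.54420205]
 [  0.           0.           1.        ]] [[-0.33857284  0.94086291  0.01205898  0.16692538]
 [ 0.638056    0.23898822 -0.73196255 -0.18074372]
 [-0.69155837 -0.24012833 -0.68123815  1.68409196]
 [ 0.          0.          0.          1.        ]]
side [[459.67519163   0.         321.7956632 ]
 [  0.         459.67519163 230.84560217]
 [  0.           0.           1.        ]] [[ 0.98276238 -0.18354804  0.02209583 -0.41954286]
 [-0.10240692 -0.63998685 -0.76153112  0.1310042 ]
 [ 0.15391859  0.74614137 -0.64775159  1.22222751]
 [ 0.          0.          0.          1.        ]]
[[350.87077373   0.         322.33009814]
 [  0.         350.87077373 238.21980637]
 [  0.           0.           1.        ]] [[-6.74814036e-04 -9.50177518e-01 -3.11708564e-01  8.06666687e-02]
 [ 9.99999605e-01 -4.60781199e-04 -7.60292979e-04  4.88084155e-04]
 [ 5.78783850e-04 -3.11708954e-01  9.50177453e-01 -1.27030239e-01]
 [ 0.00000000e+00  0.00000000e+00  0.00000000e+00  1.00000000e+00]]
```

View pics/scene0.png

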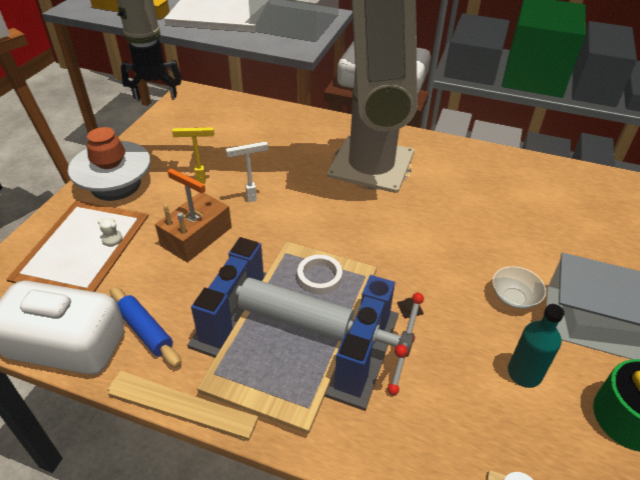

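View pics/side0.png

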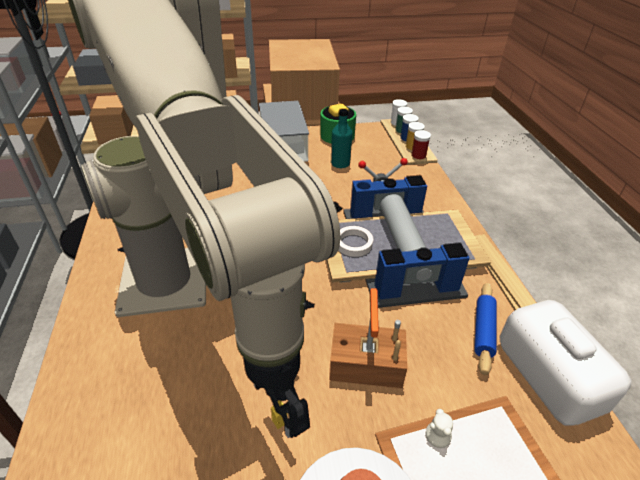

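The side view shows the T-key in its block with the bar at about (375,315); the pillars are at (355..425,190) and (385..460,255). Things that could be taken for the key, in scene pixels: orange bar on the wooden block (186,181), yellow (193,131) and white/grey (247,150). The orange one in the block fits the description. Next is a close crop to check this and the uncapped pillar.

```bash
python3 - <<'E'
import cv2,numpy as np
a=cv2.imread("pics/scene0.png"); b=cv2.imread("pics/side0.png")
R=lambda i,x,y,w,h,f:cv2.resize(i[y:y+h,x:x+w],None,fx=f,fy=f,interpolation=cv2.INTER_CUBIC)
A=R(a,190,230,250,185,3.2) # 800x592
cv2.imwrite("pics/c1.png",A)
t=np.hstack([R(a,145,160,100,100,4),R(b,320,280,100,100,4)])
u=R(b,325,150,160,40+0,5)[:200,:800]
cv2.imwrite("pics/c2.png",np.vstack([t,u]))
E
```

```text
(no output)
```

View pics/c1.png

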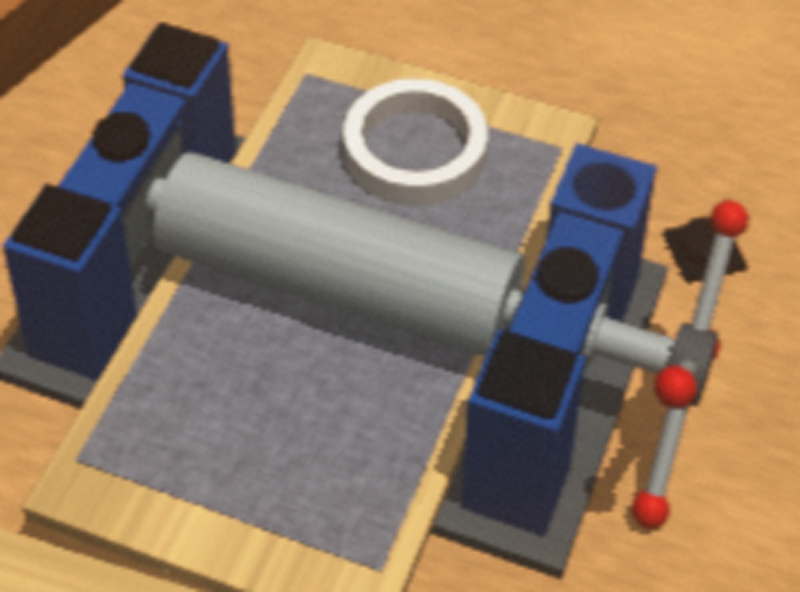

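View pics/c2.png

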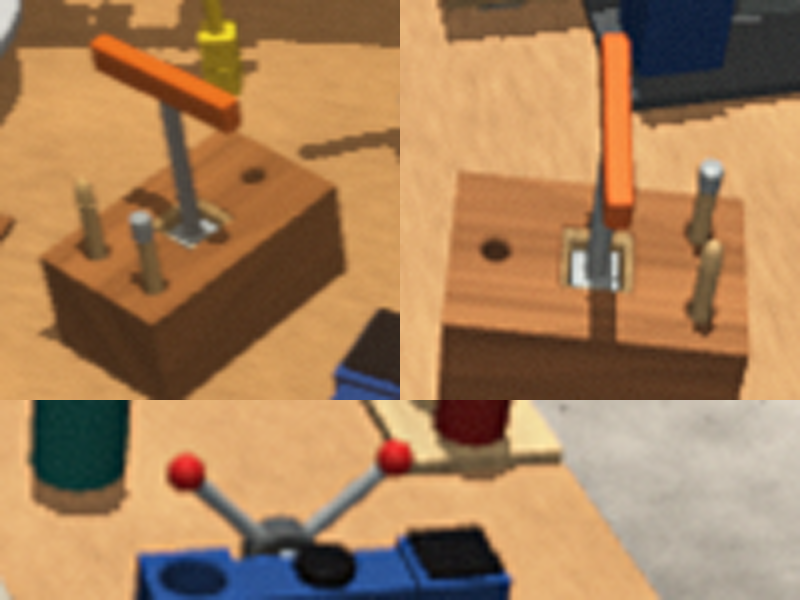

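The scene crop shows the open pillar's bore at scene (379,288), with caps on the other three pillars and the loose cap at about (411,307). The steel key with the orange bar stands in the block between the two clay tools. Now I'll fit the poses.

```bash
cat > h.py <<'E'
from plant import r
import numpy as np, cv2
from scipy.optimize import least_squares
from scipy.spatial.transform import Rotation as Ro
def proj(g,P):
    P=np.atleast_2d(P); E=np.array(g["extrinsics"]); C=P@E[:3,:3].T+E[:3,3]
    u=C@np.array(g["intrinsics"]).T; return u[:,:2]/u[:,2:]
def rz(a): return np.array([[np.cos(a),-np.sin(a),0],[np.sin(a),np.cos(a),0],[0,0,1]])
def wristg(s,g):
    w,x,y,z=s["tool_rot"]; T=np.eye(4); T[:3,:3]=Ro.from_quat([x,y,z,w]).as_matrix(); T[:3,3]=s["ee_pos"]
    return {"intrinsics":g["intrinsics"],"extrinsics":np.linalg.inv(T@g["T_tool_cam"])}
E
cat > fit.py <<'E'
from h import *
A=r.get_image("scene");B=r.get_image("side")
sa=lambda p:np.array(p)/4+[145,160]; sb=lambda p:np.array(p)/4+[320,280]
blk=np.array([[-80,50,75],[80,50,75],[80,-50,75],[-80,-50,75]])/1e3
pa=sa([[342,188],[155,322],[45,262],[235,132]]); pb=sb([[458,172],[742,200],[747,354],[440,323]])
def f(v):
    P=blk@rz(v[2]).T+[v[0],v[1],0]
    return np.r_[(proj(A,P)-pa).ravel(),(proj(B,P)-pb).ravel()]
s=least_squares(f,[.45,-.3,0.1],loss='soft_l1');print("block",s.x,np.round(f(s.x),1))
sa=lambda p:np.array(p)/3.2+[190,230]; sb=lambda p:(np.array(p)-[0,400])/5+[325,150]
w=28e-3
pil=np.array([[0,0,.13],[-w,w,.13],[-w,-w,.13]])
qa=sa([[604,187],[655,163],[577,145],[531,377],[177,57],[61,222]]); qb=sb([[192,578],[453,556]])
def f(v):
    t=lambda P:P@rz(v[2]).T+[v[0],v[1],0]
    c=t(np.array([[.16,0,v[3]],[0,-.31,v[3]],[.16,-.31,v[3]]]))
    return np.r_[(proj(A,np.vstack([t(pil),c]))-qa).ravel(),(proj(B,np.vstack([t(pil)[0],c[0]]))-qb).ravel()]
s=least_squares(f,[.6,.1,0.1,.135],loss='soft_l1');print("roller",s.x,np.round(f(s.x),1))
E
python3 fit.py
```

```text
block [ 0.48190626 -0.34413074 -0.29003602] [ -4.6   2.4  -4.5   4.7  -5.6   2.1  -5.9   1.1 -92.9  -0.7 -92.3  -0.6
 -91.3  -0.1 -91.9  -0.3]
roller [ 0.58096384  0.1671194  -0.02255237  0.13073696] [ 0.3 -1.1  0.9  0.6 -0.2 -1.1 -0.9 -0.2 -0.4 -0.2  0.4  0.7  0.4 -0.5
  0.4 -0.2]
```

```bash
sed -i '0,/sb=lambda p:np.array(p)\/4+\[320,280\]/s//sb=lambda p:(np.array(p)-[400,0])\/4+[320,280]/' fit.py; python3 fit.py; python3 -c "
from h import *
A=r.get_image('scene');print(proj(A,[[.5,-.3,.18]]),r.read_state()['time_s'])"
```

```text
block [ 0.46529729 -0.34050295 -0.29926421] [-0.3 -1.   0.   0.4 -0.7 -2.1 -1.3 -2.4 -0.2 -1.2  0.3 -0.6  0.3 -0.1
 -0.2 -1. ]
roller [ 0.58096384  0.1671194  -0.02255237  0.13073696] [ 0.3 -1.1  0.9  0.6 -0.2 -1.1 -0.9 -0.2 -0.4 -0.2  0.4  0.7  0.4 -0.5
  0.4 -0.2]
[[195.39475023 194.48234954]] 0.4
```

Emit:
apply_moves:
  increments:
    - [-1, 35, -12, 0, 0, 0, 0]
    - [-1, 35, -12, 0, 0, 0, 0]
    - [-1, 35, -12, 0, 0, 0, 0]
    - [-1, 35, -12, 0, 0, 0, 0]
    - [-1, 35, -12, 0, 0, 0, 0]
  grip_force: 70

```text
time_s: 0.82
ee_pos: [0.3842, -0.4175, 0.2484]
tool_rot: [0.0, 0.977, 0.212, 0.0]
contact_force: [-0.8, 0.4, -0.0]
opening: 1.0
grasp_force: 0.0
```

Emit:
apply_moves:
  increments:
    - [-1, 35, -12, 0, 0, 0, 0]
    - [-1, 35, -12, 0, 0, 0, 0]
    - [-1, 35, -12, 0, 0, 0, 0]
    - [-1, 0, 0, 0, 0, 0, -0.12]
    - [-1, 0, 0, 0, 0, 0, -0.12]

```text
time_s: 1.23
ee_pos: [0.4656, -0.3403, 0.2483]
tool_rot: [-0.0, 0.943, 0.332, 0.0]
contact_force: [-0.1, -0.8, -0.1]
opening: 1.003
grasp_force: 0.0
```

Emit:
apply_moves:
  increments:
    - [-1, 0, 0, 0, 0, 0, -0.12]
    - [-1, 0, 0, 0, 0, 0, -0.12]
    - [-1, 0, 0, 0, 0, 0, -0.12]
    - [-1, 0, 0, 0, 0, 0, -0.12]
    - [-1, 0, 0, 0, 0, 0, -0.12]

```text
time_s: 1.65
ee_pos: [0.4639, -0.3424, 0.2483]
tool_rot: [0.0, 0.804, 0.595, -0.0]
contact_force: [0.4, -0.3, -0.0]
opening: 0.996
grasp_force: 0.0
```

```bash
python3 - <<'E'
from h import *
s=r.read_state(); g=r.get_image("wrist"); im=g["image"]; cv2.imwrite("pics/w1.png",im)
R=Ro.from_quat(np.roll(s["tool_rot"],-1)).as_matrix()
print(s["time_s"],s["ee_pos"],R.round(4),s["joint_positions"].round(3),s["contact_force"])
G=wristg(s,g); c=np.array([.4653,-.3405,0]); Q=rz(-.299)
print(proj(G,c+[0,0,.195]), proj(G,c+np.array([[0,.055,.195],[0,-.055,.195],[-.08,.05,.075],[.08,.05,.075]])@Q.T))
E
```

```text
1.65 [ 0.46391009 -0.34237628  0.24833516] [[ 2.926e-01  9.562e-01  0.000e+00]
 [ 9.562e-01 -2.926e-01 -1.000e-04]
 [-1.000e-04  0.000e+00 -1.000e+00]] [-0.725  0.067  1.555 -0.     1.519 -0.428] [ 0.41514772 -0.31045732 -0.01985801]
[[322.60323303 270.27815537]] [[322.7783372  170.65155351]
 [322.45633703 353.85554318]
 [227.07625918 158.12345798]
 [417.94918629 158.38435746]]
```

View pics/w1.png

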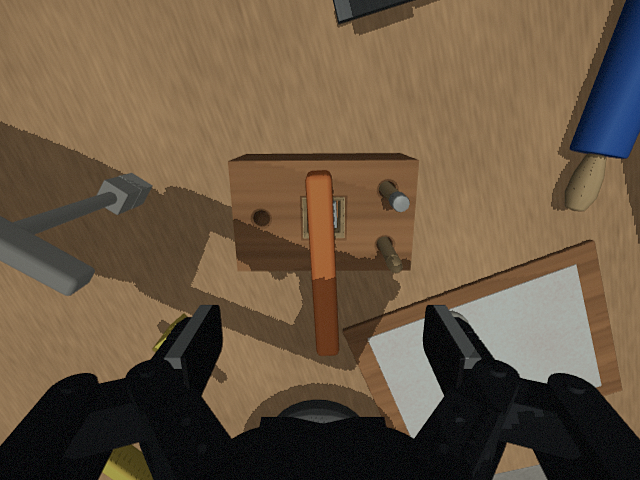

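The wrist view matches the fitted block: its edge is at (230..417,158). The orange bar runs from (319,171) to (327,354), centred as predicted and yawed about -0.04 rad relative to the tool. The clay tools stand at (398,200) and (390,255).

Emit:
apply_moves:
  increments:
    - [0, 2, 1, 0, 0, 0, -0.04]
    - [0, 0, 0, 20, 0, 0, 0]
    - [0, 0, 0, 20, 0, 0, 0]
    - [0, 0, 0, 16, 0, 0, 0]
    - [0, 0, 0, 10, 0, 0, 0]
  grip_force: 70

```text
time_s: 2.12
ee_pos: [0.4647, -0.3401, 0.1801]
tool_rot: [-0.001, 0.795, 0.607, -0.0]
contact_force: [-0.1, 0.2, -0.3]
opening: 0.502
grasp_force: 0.0
```

Emit:
apply_moves:
  increments:
    - [1, 0, 0, 0, 0, 0, 0]
    - [1, 0, 0, 0, 0, 0, 0]
    - [1, 0, 0, 0, 0, 0, 0]
    - [1, 0, 0, 0, 0, 0, 0]
    - [1, 0, 0, 0, 0, 0, 0]
  grip_force: 70

```text
time_s: 2.53
ee_pos: [0.4657, -0.3411, 0.1831]
tool_rot: [0.001, 0.794, 0.608, 0.0]
contact_force: [-1.1, 0.2, -0.5]
opening: 0.15
grasp_force: 70.2
```

Emit:
apply_moves:
  increments:
    - [1, 0, 0, 0, 0, 0, 0]
    - [1, 0, 0, 0, 0, 0, 0]
    - [1, 0, 0, 0, 0, 0, 0]

```text
time_s: 2.78
ee_pos: [0.4657, -0.3411, 0.1831]
tool_rot: [0.001, 0.794, 0.608, 0.0]
contact_force: [-0.4, 0.1, 0.9]
opening: 0.152
grasp_force: 70.4
```

```bash
python3 - <<'E'
from h import *
s=r.read_state(); print(s); g=r.get_image("wrist"); cv2.imwrite("pics/w2.png",g["image"])
E
```

```text
{'time_s': 2.7833, 'joint_positions': array([-7.20925852e-01,  1.07344375e-01,  1.63323745e+00, -1.46314612e-05,
        1.39983438e+00, -4.57830553e-01]), 'joint_vel': array([ 0.00181021,  0.00052328,  0.00015014,  0.00064775, -0.002177  ,
        0.0010722 ]), 'effort': array([-7.83302734e-03, -5.37231195e+01, -4.82756209e+01,  8.61472887e-03,
       -1.70185617e-01, -4.70746541e-03]), 'ee_pos': array([ 0.46572087, -0.34108092,  0.18305297]), 'tool_rot': array([5.78361339e-04, 7.93746732e-01, 6.08248123e-01, 1.07494501e-04]), 'contact_force': array([-0.35806605,  0.08024835,  0.88486194]), 'moment': array([ 0.0675909 ,  0.12520574, -0.01540573]), 'grasp_force': 70.3788435459137, 'opening': 0.151648049374522}
```

Emit:
apply_moves:
  increments:
    - [1, 0, 0, -10, 0, 0, 0]
    - [1, 0, 0, -20, 0, 0, 0]
    - [1, 0, 0, -30, 0, 0, 0]
    - [1, 0, 0, -30, 0, 0, 0]
    - [1, 0, 0, -30, 0, 0, 0]

```text
time_s: 3.25
ee_pos: [0.465, -0.3404, 0.3035]
tool_rot: [-0.001, 0.794, 0.608, -0.0]
contact_force: [1.6, 0.1, -4.5]
opening: 0.154
grasp_force: 69.6
```

Emit:
apply_moves:
  increments:
    - [1, 0, 0, -30, 0, 0, 0]
    - [1, 0, 0, -10, 0, 0, 0]
    - [1, 0, 0, 0, 0, 0, 0]

```text
time_s: 3.5
ee_pos: [0.4664, -0.3417, 0.3463]
tool_rot: [0.003, 0.794, 0.608, 0.001]
contact_force: [-0.4, 0.3, -4.5]
opening: 0.15
grasp_force: 69.7
```

```bash
python3 - <<'E'
from h import *
s=r.read_state(); print(s["contact_force"],s["moment"],s["ee_pos"],s["grasp_force"])
a=r.get_image("scene"); b=r.get_image("side"); w=r.get_image("wrist")
p=np.array([.4657,-.3411,s["ee_pos"][2]])
for g in(a,b): print(proj(g,p+np.array([[0,0,0],[0,0,-.168]])))
print(proj(wristg(s,w),p+np.array([[0,0,0],[0,0,-.168]])))
R=lambda i,x,y,W,H,f:cv2.resize(i[y:y+H,x:x+W],None,fx=f,fy=f,interpolation=cv2.INTER_CUBIC)
cv2.imwrite("pics/w3.png",np.hstack([R(a["image"],130,80,100,150,4),R(b["image"],310,180,100,150,4)]))
E
```

```text
[-0.37982648  0.25056332 -4.50019566] [-0.0220718  -0.07101851 -0.02727562] [ 0.46644021 -0.34167701  0.34631884] 69.74959015846252
[[175.86948651 122.19233341]
 [187.23575727 182.43988502]]
[[382.92440291 252.20892482]
 [373.87732174 313.34675171]]
[[318.79163814 325.54812531]
 [319.43435844 219.15362187]]
```

View pics/w3.png

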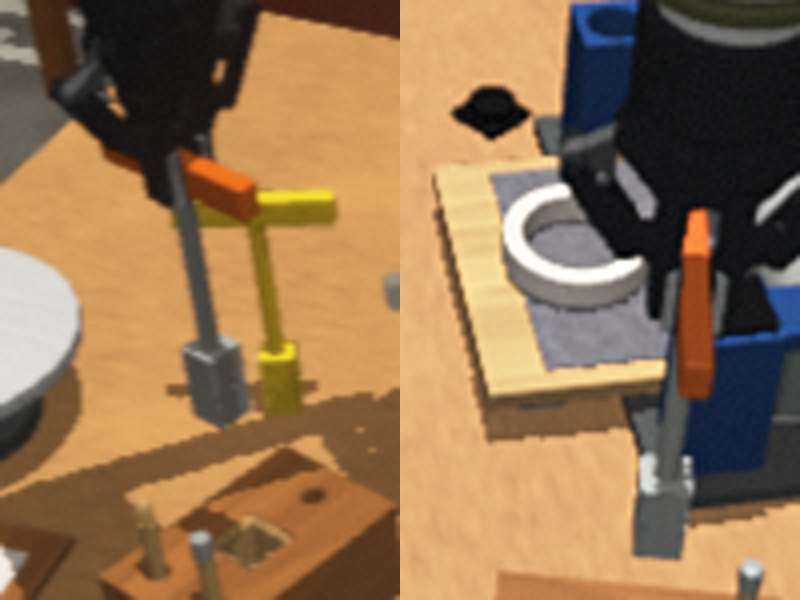

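```bash
cat > tilt.py <<'E'
from h import *
A=r.get_image("scene");B=r.get_image("side")
def fit(tcp,az,pa,pb):
    # key in grip: pivots about grasp point; unknown tilt (2), slip dz
    hw=.01225
    def pts(v,L):
        Rt=Ro.from_rotvec([v[0],v[1],0]).as_matrix()
        return np.array([tcp+[0,0,.002]+Rt@(rz(az)@np.array(p)) for p in L])
    b=-.169+0
    def f(v):
        z=-.169+v[2]
        La=[[hw,-hw,z],[hw,hw,z],[-hw,hw,z],[hw,-hw,z+.05],[hw,hw,z+.05]]
        Lb=[[-hw,-hw,z],[hw,-hw,z]]
        return np.r_[(proj(A,pts(v,La))-pa).ravel(),(proj(B,pts(v,Lb))-pb).ravel()]
    s=least_squares(f,[0,0,0],loss='soft_l1'); v=s.x
    print("tilt",v,"mouth-TCP",pts(v,[[0,0,-.169+v[2]]])[0]-tcp); print(np.round(f(v),1)); print(np.round(f([0,0,0]),1))
if __name__=="__main__":
    pa=np.array([[189,400],[224,426],[246,404],[187,350],[222,370]])/4+[130,80]
    pb=(np.array([[634,553],[684,559]])-[400,0])/4+[310,180]
    s=r.read_state();print(s["ee_pos"],s["time_s"]); fit(s["ee_pos"],-.263,pa,pb)
E
python3 tilt.py
```

```text
[ 0.46467892 -0.34016219  0.33917973] 3.75
tilt [-0.02721753 -0.00953676  0.00657897] mouth-TCP [ 0.00154876 -0.00442009 -0.16035349]
[ 1.1  2.7 -0.1  0.2  1.7  0.5 -1.2 -1.7 -2.3 -2.7 -0.   0.6 -0.1 -0.1]
[ 3.6  5.   2.2  2.3  4.   2.5  0.7  0.8 -0.4 -0.4 -1.6  1.1 -1.8  0.5]
```

Emit:
apply_moves:
  increments:
    - [1, 20, -1, 0, 0, 0, 0]
    - [1, 37, -1.5, 0, 0, 0, 0]
    - [1, 37, -1.5, 0, 0, 0, 0]
    - [1, 37, -1.5, 0, 0, 0, 0]
    - [1, 37, -1.5, 0, 0, 0, 0]

```text
time_s: 4.17
ee_pos: [0.5017, -0.1751, 0.3401]
tool_rot: [-0.001, 0.794, 0.608, -0.001]
contact_force: [0.6, 0.1, -2.9]
opening: 0.155
grasp_force: 69.6
```

Emit:
apply_moves:
  increments:
    - [1, 37, -1.5, 0, 0, 0, 0]
    - [1, 37, -1.5, 0, 0, 0, 0]
    - [1, 37, -1.5, 0, 0, 0, 0]
    - [1, 37, -1.5, 0, 0, 0, 0]
    - [1, 37, -1.5, 0, 0, 0, 0]

```text
time_s: 4.58
ee_pos: [0.5426, 0.0057, 0.3403]
tool_rot: [-0.001, 0.794, 0.608, -0.001]
contact_force: [0.6, -0.1, -3.5]
opening: 0.148
grasp_force: 69.6
```

Emit:
apply_moves:
  increments:
    - [1, 37, -1.5, 0, 0, 0, 0]
    - [1, 37, -1.5, 0, 0, 0, 0]
    - [1, 37, -1.5, 0, 0, 0, 0]
    - [1, 37, -1.5, 0, 0, 0, 0]
    - [1, 20, -1, 0, 0, 0, 0]

```text
time_s: 5.0
ee_pos: [0.5795, 0.1718, 0.3397]
tool_rot: [-0.001, 0.793, 0.609, -0.001]
contact_force: [0.8, -0.3, -3.9]
opening: 0.151
grasp_force: 69.6
```

Emit:
apply_moves:
  increments:
    - [1, 0, 0, 0, 0, 0, 0]
    - [1, 0, 0, 0, 0, 0, 0]
    - [1, 0, 0, 0, 0, 0, 0]
    - [1, 0, 0, 0, 0, 0, 0]

```text
time_s: 5.33
ee_pos: [0.5799, 0.1668, 0.3414]
tool_rot: [-0.0, 0.794, 0.608, -0.001]
contact_force: [-0.8, 0.5, -4.1]
opening: 0.15
grasp_force: 69.6
```

```bash
python3 - <<'E'
from h import *
s=r.read_state(); print(s["time_s"],s["ee_pos"],s["tool_rot"],s["joint_positions"].round(3),s["moment"],s["contact_force"])
a=r.get_image("scene"); b=r.get_image("side"); w=r.get_image("wrist")
cv2.imwrite("pics/s4.png",a["image"]);cv2.imwrite("pics/d4.png",b["image"]);cv2.imwrite("pics/w4.png",w["image"])
s=r.read_state(); print(s["ee_pos"])
p=s["ee_pos"]+np.array([[0,0,0],[0,0,-.167]])
for g in(a,b,wristg(s,w)): print(proj(g,p),proj(g,[.581,.1671,.13]))
R=lambda i,x,y,W,H,f:cv2.resize(i[y:y+H,x:x+W],None,fx=f,fy=f,interpolation=cv2.INTER_CUBIC)
cv2.imwrite("pics/v4.png",np.vstack([np.hstack([R(a["image"],330,200,90,110,4),R(b["image"],320,100,90,110,4)])[:,:720],]))
cv2.imwrite("pics/v4.png",np.hstack([R(a["image"],340,200,66,150,4),R(b["image"],330,90,66,150,4),R(w["image"],250,180,134,300,2)]))
E
```

```text
5.3333 [0.57987743 0.16681507 0.34142771] [-1.32962380e-04  7.94044516e-01  6.07859151e-01 -7.36331954e-04] [ 0.195  0.122  1.329 -0.     1.692  0.459] [-0.01149107 -0.00323247 -0.04918151] [-0.78040794  0.52018758 -4.0518819 ]
[0.58014223 0.16682145 0.34232103]
[[389.29829731 210.85732772]
 [380.98501866 272.37953945]] [[379.03348909 287.31541849]]
[[370.07911597 118.84397545]
 [364.84689804 172.21181364]] [[363.83012744 185.14243899]]
[[320.87523786 326.30508397]
 [321.53662792 220.37129371]] [[322.37418831 207.82923126]]
```

View pics/v4.png

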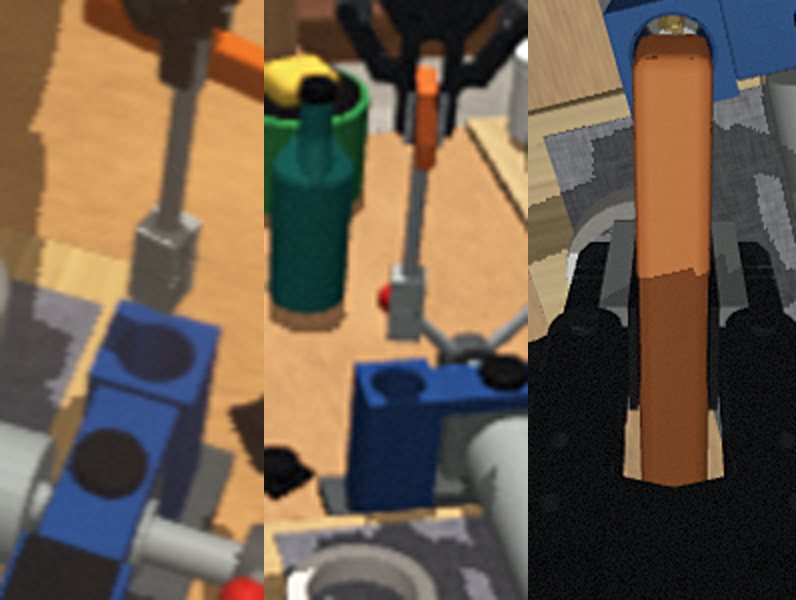

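The key hangs vertical: its mouth is at scene (380,272) and side (365,173.5), as predicted. The bore centre agrees with the fit to about 1 mm in the wrist and side views. Lowering now.

Emit:
apply_moves:
  increments:
    - [1, 0, 1.5, 15, 0, 0, 0]
    - [1, 0, 0, 15, 0, 0, 0]
    - [1, 0, 0, 10, 0, 0, 0]
    - [1, 0, 0, 8, 0, 0, 0]
    - [1, 0, 0, 6, 0, 0, 0]
  grip_force: 75

```text
time_s: 5.9
ee_pos: [0.5813, 0.1671, 0.2873]
tool_rot: [-0.0, 0.794, 0.608, -0.0]
contact_force: [-0.6, 0.2, -3.1]
opening: 0.147
grasp_force: 73.3
```

Emit:
apply_moves:
  increments:
    - [1, 0, 0, 3, 0, 0, 0]
    - [1, 0, 0, 3, 0, 0, 0]
    - [1, 0, 0, 0, 0, 0, 0]

```text
time_s: 6.15
ee_pos: [0.5815, 0.1675, 0.2821]
tool_rot: [-0.0, 0.794, 0.608, -0.0]
contact_force: [-0.3, -0.0, -4.1]
opening: 0.153
grasp_force: 73.3
```

```bash
python3 - <<'E'
from h import *
s=r.read_state(); print(s["time_s"],s["ee_pos"],s["moment"],s["contact_force"])
E
```

```text
6.15 [0.58154793 0.16746751 0.28213872] [0.02695193 0.01975518 0.0055984 ] [-0.3069932  -0.02019615 -4.13713533]
```

Emit:
apply_moves:
  increments:
    - [1, 0, 0, 14, 0, 0, 0]
    - [1, 0, 0, 16, 0, 0, 0]
    - [1, 0, 0, 16, 0, 0, 0]
    - [1, 0, 0, 14, 0, 0, 0]
    - [1, 0, 0, 10, 0, 0, 0]

```text
time_s: 6.57
ee_pos: [0.5809, 0.1674, 0.21]
tool_rot: [-0.0, 0.794, 0.608, -0.001]
contact_force: [-0.2, -0.5, -3.8]
opening: 0.15
grasp_force: 73.3
```

Emit:
apply_moves:
  increments:
    - [1, 0, 0, 3, 0, 0, 0]
    - [1, 0, 0, 2, 0, 0, 0]
    - [1, 0, 0, 0, 0, 0, 0]
    - [1, 0, 0, 0, 0, 0, 0]

```text
time_s: 6.9
ee_pos: [0.5821, 0.1676, 0.2083]
tool_rot: [0.0, 0.794, 0.608, 0.001]
contact_force: [0.2, -0.5, -3.9]
opening: 0.153
grasp_force: 73.3
```

```bash
cat > st.py <<'E'
from h import *
s=r.read_state(); q=s["tool_rot"]; print(s["time_s"],s["ee_pos"].round(4),"az",round(2*np.arctan2(q[2],q[1]),4),"q6",s["joint_positions"][5].round(3),"M",s["moment"].round(3),"F",s["contact_force"].round(1))
E
python3 st.py
```

```text
6.9 [0.5821 0.1676 0.2083] az 1.3078 q6 0.459 M [-0.019  0.014  0.043] F [ 0.2 -0.5 -3.9]
```

Now 2 mm steps until contact.

Emit:
apply_moves:
  increments:
    - [1, 0, 0, 2, 0, 0, 0]
    - [1, 0, 0, 2, 0, 0, 0]
    - [1, 0, 0, 2, 0, 0, 0]
    - [1, 0, 0, 2, 0, 0, 0]
    - [1, 0, 0, 0, 0, 0, 0]

```text
time_s: 7.32
ee_pos: [0.5813, 0.1674, 0.1986]
tool_rot: [-0.0, 0.794, 0.608, -0.0]
contact_force: [-0.8, -0.5, -3.9]
opening: 0.147
grasp_force: 73.4
```

Emit:
apply_moves:
  increments:
    - [1, 0, 0, 2, 0, 0, 0]
    - [1, 0, 0, 1, 0, 0, 0]
    - [1, 0, 0, 0, 0, 0, 0]

```text
time_s: 7.57
ee_pos: [0.5814, 0.1675, 0.1959]
tool_rot: [-0.0, 0.794, 0.608, -0.0]
contact_force: [-0.1, -0.5, -3.7]
opening: 0.153
grasp_force: 73.4
```

```bash
python3 st.py
```

```text
7.5667 [0.5814 0.1675 0.1959] az 1.3078 q6 0.459 M [ 0.026  0.044 -0.029] F [-0.1 -0.5 -3.7]
```

Emit:
apply_moves:
  increments:
    - [1, 0, 0, 1, 0, 0, 0]
    - [1, 0, 0, 1, 0, 0, 0]
    - [1, 0, 0, 0, 0, 0, 0]

```text
time_s: 7.82
ee_pos: [0.5817, 0.1677, 0.1947]
tool_rot: [-0.0, 0.794, 0.608, 0.0]
contact_force: [-1.1, 0.8, -0.4]
opening: 0.147
grasp_force: 74.1
```

Emit:
apply_moves:
  increments:
    - [1, 0, 0, 1, 0, 0, 0]
    - [1, 0, 0, 0, 0, 0, 0]

```text
time_s: 7.98
ee_pos: [0.5818, 0.1678, 0.194]
tool_rot: [0.0, 0.794, 0.608, 0.001]
contact_force: [-1.1, -0.1, 2.8]
opening: 0.151
grasp_force: 74.6
```

```bash
python3 st.py
```

```text
7.9833 [0.5818 0.1678 0.194 ] az 1.3079 q6 0.459 M [ 0.333  0.605 -0.021] F [-1.1 -0.1  2.8]
```

Emit:
apply_moves:
  increments:
    - [1, 0.3, -1, 0, 0, 0, 0]
    - [1, 0, 0, 0, 0, 0, 0]
    - [1, 0, 0, 0, 0, 0, 0]

```text
time_s: 8.23
ee_pos: [0.581, 0.1681, 0.1938]
tool_rot: [0.0, 0.794, 0.608, 0.0]
contact_force: [-1.2, -0.0, 4.4]
opening: 0.148
grasp_force: 74.5
```

```bash
python3 st.py
```

```text
8.2333 [0.581  0.1681 0.1938] az 1.3078 q6 0.46 M [ 0.159  0.299 -0.04 ] F [-1.2 -0.   4.4]
```

Emit:
apply_moves:
  increments:
    - [1, 0.2, -0.8, -5, 0, 0, 0]
    - [1, 0, 0, 0, 0, 0, -0.11]
    - [1, 0, 0, 0, 0, 0, -0.11]
    - [1, 0, 0, 0, 0, 0, -0.11]
    - [1, 0, 0, 0, 0, 0, -0.11]

```text
time_s: 8.65
ee_pos: [0.5794, 0.1681, 0.1973]
tool_rot: [-0.0, 0.64, 0.769, -0.001]
contact_force: [0.5, 0.6, -3.7]
opening: 0.153
grasp_force: 73.3
```

Emit:
apply_moves:
  increments:
    - [1, 0, 0, 0, 0, 0, -0.11]
    - [1, 0, 0, 0, 0, 0, -0.11]
    - [1, 0, 0, 0, 0, 0, -0.11]
    - [1, 0, 0, 0, 0, 0, -0.11]
    - [1, 0, 0, 0, 0, 0, 0]

```text
time_s: 9.07
ee_pos: [0.5794, 0.1681, 0.1974]
tool_rot: [-0.001, 0.457, 0.89, -0.001]
contact_force: [0.5, -0.3, -4.0]
opening: 0.149
grasp_force: 73.3
```

```bash
python3 st.py
```

```text
9.0667 [0.5794 0.1681 0.1974] az 2.193 q6 -0.424 M [0.02  0.02  0.049] F [ 0.5 -0.3 -4. ]
```

Emit:
apply_moves:
  increments:
    - [1, 0, 0, 3, 0, 0, 0]
    - [1, 0, 0, 2, 0, 0, 0]
    - [1, 0, 0, 1, 0, 0, 0]
    - [1, 0, 0, 0, 0, 0, 0]

```text
time_s: 9.4
ee_pos: [0.5807, 0.1686, 0.1943]
tool_rot: [0.001, 0.461, 0.888, 0.001]
contact_force: [-3.1, -0.2, 8.8]
opening: 0.153
grasp_force: 75.5
```

```bash
python3 st.py
```

```text
9.4 [0.5807 0.1686 0.1943] az 2.1841 q6 -0.416 M [0.003 0.858 0.028] F [-3.1 -0.2  8.8]
```

Emit:
apply_moves:
  increments:
    - [1, 0.9, -1.2, 0, 0, 0, 0]
    - [1, 0, 0, 0, 0, 0, 0]

```text
time_s: 9.57
ee_pos: [0.5795, 0.1687, 0.1944]
tool_rot: [0.001, 0.461, 0.888, 0.001]
contact_force: [-1.6, 0.5, 7.1]
opening: 0.149
grasp_force: 75.1
```

```bash
python3 st.py
```

```text
9.5667 [0.5795 0.1687 0.1944] az 2.1842 q6 -0.415 M [-0.042  0.355  0.041] F [-1.6  0.5  7.1]
```

Emit:
apply_moves:
  increments:
    - [1, 0, 0, 0, 0, 0, 0.06]
    - [1, 0, 0, 0, 0, 0, 0.06]
    - [1, 0, 0, 0, 0, 0, 0]

```text
time_s: 9.82
ee_pos: [0.5795, 0.1687, 0.1945]
tool_rot: [0.001, 0.515, 0.857, 0.001]
contact_force: [-1.1, 0.2, 7.8]
opening: 0.151
grasp_force: 75.2
```

```bash
python3 st.py
```

```text
9.8167 [0.5795 0.1687 0.1945] az 2.0605 q6 -0.291 M [-0.018  0.4    0.077] F [-1.1  0.2  7.8]
```

Emit:
apply_moves:
  increments:
    - [1, 0.5, -0.9, 0, 0, 0, 0.06]
    - [1, 0, 0, 0, 0, 0, 0.06]
    - [1, 0, 0, 0, 0, 0, 0]

```text
time_s: 10.07
ee_pos: [0.5789, 0.1687, 0.1947]
tool_rot: [0.002, 0.565, 0.825, 0.002]
contact_force: [-0.4, -0.0, 7.6]
opening: 0.152
grasp_force: 75.1
```

```bash
python3 st.py
```

```text
10.0667 [0.5789 0.1687 0.1947] az 1.9403 q6 -0.171 M [0.039 0.04  0.047] F [-0.4 -0.   7.6]
```

Emit:
apply_moves:
  increments:
    - [1, 0, 0, 0, 0, 0, 0.06]
    - [1, 0, 0, 0, 0, 0, 0.06]
    - [1, 0, 0, 0, 0, 0, 0]

```text
time_s: 10.32
ee_pos: [0.579, 0.1688, 0.1948]
tool_rot: [0.002, 0.614, 0.79, 0.002]
contact_force: [0.1, 0.1, 7.9]
opening: 0.149
grasp_force: 75.2
```

```bash
python3 st.py
```

```text
10.3167 [0.579  0.1688 0.1948] az 1.8203 q6 -0.051 M [0.062 0.009 0.043] F [0.1 0.1 7.9]
```

Emit:
apply_moves:
  increments:
    - [1, 0, 0, 0, 0, 0, 0.06]
    - [1, 0, 0, 0, 0, 0, 0.06]
    - [1, 0, 0, 0, 0, 0, 0]

```text
time_s: 10.57
ee_pos: [0.5791, 0.1688, 0.1949]
tool_rot: [0.002, 0.66, 0.751, 0.002]
contact_force: [0.3, -0.2, 8.7]
opening: 0.153
grasp_force: 75.2
```

```bash
python3 st.py
```

```text
10.5667 [0.5791 0.1688 0.1949] az 1.7003 q6 0.069 M [ 0.032 -0.083  0.008] F [ 0.3 -0.2  8.7]
```

Emit:
apply_moves:
  increments:
    - [1, 0, 0, 0, 0, 0, 0.06]
    - [1, 0, 0, 0, 0, 0, 0.06]
    - [1, 0, 0, 0, 0, 0, 0]

```text
time_s: 10.82
ee_pos: [0.5791, 0.1688, 0.1949]
tool_rot: [0.001, 0.704, 0.71, 0.002]
contact_force: [1.1, -0.2, 8.9]
opening: 0.15
grasp_force: 75.1
```

```bash
python3 st.py
```

```text
10.8167 [0.5791 0.1688 0.1949] az 1.5802 q6 0.189 M [-0.004 -0.115 -0.019] F [ 1.1 -0.2  8.9]
```

Emit:
apply_moves:
  increments:
    - [1, 0, 0, 0, 0, 0, 0.06]
    - [1, 0, 0, 0, 0, 0, 0.06]
    - [1, 0, 0, 0, 0, 0, 0]

```text
time_s: 11.07
ee_pos: [0.5791, 0.1687, 0.1947]
tool_rot: [0.001, 0.745, 0.667, 0.002]
contact_force: [0.7, 0.6, 7.7]
opening: 0.153
grasp_force: 75.0
```

```bash
python3 st.py
```

```text
11.0667 [0.5791 0.1687 0.1947] az 1.4602 q6 0.309 M [ 0.053 -0.317  0.01 ] F [0.7 0.6 7.7]
```

Emit:
apply_moves:
  increments:
    - [1, 0, 0.5, 0, 0, 0, 0.06]
    - [1, 0, 0, 0, 0, 0, 0.06]
    - [1, 0, 0, 0, 0, 0, 0.06]
    - [1, 0, 0, 0, 0, 0, 0]

```text
time_s: 11.4
ee_pos: [0.5793, 0.1686, 0.1939]
tool_rot: [0.001, 0.802, 0.598, 0.002]
contact_force: [1.8, 0.7, 5.0]
opening: 0.15
grasp_force: 74.8
```

```bash
python3 st.py
```

```text
11.4 [0.5793 0.1686 0.1939] az 1.2817 q6 0.487 M [ 0.021 -0.411 -0.057] F [1.8 0.7 5. ]
```

Emit:
apply_moves:
  increments:
    - [1, 0, 0, 0, 0, 0, 0.06]
    - [1, 0, 0, 0, 0, 0, 0.06]
    - [1, 0, 0, 0, 0, 0, 0]

```text
time_s: 11.65
ee_pos: [0.5789, 0.1685, 0.1931]
tool_rot: [0.001, 0.835, 0.55, 0.001]
contact_force: [1.9, -0.1, 3.0]
opening: 0.146
grasp_force: 74.4
```

```bash
python3 st.py
```

```text
11.65 [0.5789 0.1685 0.1931] az 1.1647 q6 0.604 M [ 0.028 -0.894 -0.045] F [ 1.9 -0.1  3. ]
```

Emit:
apply_moves:
  increments:
    - [1, 0, 0, 0, 0, 0, 0.06]
    - [1, 0, 0, 0, 0, 0, 0]

```text
time_s: 11.82
ee_pos: [0.5784, 0.1683, 0.1922]
tool_rot: [0.0, 0.851, 0.526, 0.0]
contact_force: [3.6, -1.0, -1.2]
opening: 0.154
grasp_force: 73.9
```

```bash
python3 st.py
```

```text
11.8167 [0.5784 0.1683 0.1922] az 1.1067 q6 0.662 M [ 0.038 -1.208 -0.032] F [ 3.6 -1.  -1.2]
```

Emit:
apply_moves:
  increments:
    - [1, 0.8, 1.6, 0, 0, 0, 0]
    - [1, 0, 0, 1, 0, 0, 0]
    - [1, 0, 0, 0, 0, 0, 0]

```text
time_s: 12.07
ee_pos: [0.5796, 0.1684, 0.1908]
tool_rot: [-0.0, 0.85, 0.527, -0.0]
contact_force: [2.1, -0.7, -2.3]
opening: 0.149
grasp_force: 73.7
```

```bash
python3 st.py
```

```text
12.0667 [0.5796 0.1684 0.1908] az 1.1094 q6 0.659 M [ 0.01  -0.818 -0.082] F [ 2.1 -0.7 -2.3]
```

Emit:
apply_moves:
  increments:
    - [1, 0, 0, 1, 0, 0, 0.05]
    - [1, 0, 0, 0, 0, 0, 0]

```text
time_s: 12.23
ee_pos: [0.5794, 0.1684, 0.1897]
tool_rot: [-0.0, 0.864, 0.504, -0.0]
contact_force: [3.1, 0.7, -2.8]
opening: 0.15
grasp_force: 73.7
```

```bash
python3 st.py
```

```text
12.2333 [0.5794 0.1684 0.1897] az 1.0566 q6 0.712 M [-0.04  -0.844  0.02 ] F [ 3.1  0.7 -2.8]
```

Emit:
apply_moves:
  increments:
    - [1, 0.6, 1.0, 1, 0, 0, 0]
    - [1, 0, 0, 1, 0, 0, 0]
    - [1, 0, 0, 0, 0, 0, 0]

```text
time_s: 12.48
ee_pos: [0.5804, 0.1684, 0.1875]
tool_rot: [-0.0, 0.863, 0.505, -0.001]
contact_force: [0.9, -0.0, -4.2]
opening: 0.15
grasp_force: 73.5
```

```bash
python3 st.py
```

```text
12.4833 [0.5804 0.1684 0.1875] az 1.0591 q6 0.709 M [ 0.051 -0.377 -0.021] F [ 0.9 -0.  -4.2]
```

Emit:
apply_moves:
  increments:
    - [1, 0, 0, 1, 0, 0, 0.03]
    - [1, 0, 0, 1, 0, 0, 0]
    - [1, 0, 0, 0, 0, 0, 0]

```text
time_s: 12.73
ee_pos: [0.5804, 0.1684, 0.1856]
tool_rot: [-0.0, 0.871, 0.492, -0.001]
contact_force: [-0.5, 0.4, -4.6]
opening: 0.151
grasp_force: 73.5
```

```bash
python3 st.py
```

```text
12.7333 [0.5804 0.1684 0.1856] az 1.029 q6 0.739 M [ 0.058 -0.163  0.008] F [-0.5  0.4 -4.6]
```

Emit:
apply_moves:
  increments:
    - [1, 0, 0, 1, 0, 0, 0]
    - [1, 0, 0, 1, 0, 0, 0]
    - [1, 0, 0, 0, 0, 0, 0]

```text
time_s: 12.98
ee_pos: [0.5808, 0.1685, 0.1842]
tool_rot: [-0.0, 0.871, 0.492, -0.0]
contact_force: [-0.4, -1.2, -3.7]
opening: 0.15
grasp_force: 73.5
```

```bash
python3 st.py
```

```text
12.9833 [0.5808 0.1685 0.1842] az 1.0283 q6 0.74 M [-0.055  0.005  0.001] F [-0.4 -1.2 -3.7]
```

Emit:
apply_moves:
  increments:
    - [1, 0, 0, 1, 0, 0, 0]
    - [1, 0, 0, 0, 0, 0, 0]

```text
time_s: 13.15
ee_pos: [0.5811, 0.1686, 0.184]
tool_rot: [0.0, 0.871, 0.492, 0.0]
contact_force: [-1.3, -0.3, 2.3]
opening: 0.149
grasp_force: 74.4
```

```bash
python3 st.py
```

```text
13.15 [0.5811 0.1686 0.184 ] az 1.028 q6 0.74 M [-0.049  0.282 -0.001] F [-1.3 -0.3  2.3]
```

Emit:
apply_moves:
  increments:
    - [1, 0, 0, -0.7, 0, 0, 0.06]
    - [1, 0, 0, 0, 0, 0, 0.06]
    - [1, 0, 0, 0, 0, 0, 0.06]
    - [1, 0, 0, 0, 0, 0, 0.06]
    - [1, 0, 0, 0, 0, 0, 0]

```text
time_s: 13.57
ee_pos: [0.581, 0.1684, 0.184]
tool_rot: [0.0, 0.924, 0.383, 0.0]
contact_force: [0.7, -0.3, -0.6]
opening: 0.15
grasp_force: 73.8
```

```bash
python3 st.py
```

```text
13.5667 [0.581  0.1684 0.184 ] az 0.7852 q6 0.983 M [-0.099 -0.028  0.054] F [ 0.7 -0.3 -0.6]
```

Emit:
apply_moves:
  increments:
    - [1, 0, 0, 0, 0, 0, 0.06]
    - [1, 0, 0, 0, 0, 0, 0.06]
    - [1, 0, 0, 0, 0, 0, 0.06]
    - [1, 0, 0, 0, 0, 0, 0]

```text
time_s: 13.9
ee_pos: [0.581, 0.1683, 0.1841]
tool_rot: [0.0, 0.954, 0.299, 0.0]
contact_force: [0.5, -1.0, -1.5]
opening: 0.149
grasp_force: 73.8
```

```bash
python3 st.py
```

```text
13.9 [0.581  0.1683 0.1841] az 0.6071 q6 1.161 M [-0.202 -0.082  0.072] F [ 0.5 -1.  -1.5]
```

Emit:
apply_moves:
  increments:
    - [1, 0, 0, 0, 0, 0, 0.03]
    - [1, 0, 0, 0, 0, 0, 0.02]
    - [1, 0, 0, 0, 0, 0, 0]

```text
time_s: 14.15
ee_pos: [0.581, 0.1683, 0.1841]
tool_rot: [0.0, 0.961, 0.276, 0.0]
contact_force: [0.3, 0.2, -0.7]
opening: 0.149
grasp_force: 73.9
```

```bash
python3 st.py
```

```text
14.15 [0.581  0.1683 0.1841] az 0.5591 q6 1.209 M [-0.248 -0.098  0.096] F [ 0.3  0.2 -0.7]
```

Emit:
apply_moves:
  increments:
    - [1, 0, 0, 0, 0, 0, 0.03]
    - [1, 0, 0, 0, 0, 0, 0.02]
    - [1, 0, 0, 0, 0, 0, 0]

```text
time_s: 14.4
ee_pos: [0.581, 0.1684, 0.184]
tool_rot: [0.0, 0.968, 0.251, 0.0]
contact_force: [1.1, -1.1, -1.2]
opening: 0.152
grasp_force: 73.9
```

```bash
python3 st.py
```

```text
14.4 [0.581  0.1684 0.184 ] az 0.5081 q6 1.26 M [-0.35  -0.171  0.162] F [ 1.1 -1.1 -1.2]
```

Emit:
apply_moves:
  increments:
    - [1, -0.1, 0.8, 0, 0, 0, 0.03]
    - [1, 0, 0, 0, 0, 0, 0.01]
    - [1, 0, 0, 0, 0, 0, 0]

```text
time_s: 14.65
ee_pos: [0.5812, 0.1679, 0.1841]
tool_rot: [-0.0, 0.973, 0.232, 0.0]
contact_force: [-0.8, 0.7, -0.1]
opening: 0.152
grasp_force: 73.9
```

```bash
python3 st.py
```

```text
14.65 [0.5812 0.1679 0.1841] az 0.4686 q6 1.298 M [-0.098 -0.009  0.167] F [-0.8  0.7 -0.1]
```

Emit:
apply_moves:
  increments:
    - [1, 0, 0, 0, 0, 0, 0.03]
    - [1, 0, 0, 0, 0, 0, 0]

```text
time_s: 14.82
ee_pos: [0.5812, 0.1679, 0.1841]
tool_rot: [-0.0, 0.976, 0.217, 0.0]
contact_force: [0.7, 0.4, -0.8]
opening: 0.149
grasp_force: 73.9
```

```bash
python3 st.py
```

```text
14.8167 [0.5812 0.1679 0.1841] az 0.4379 q6 1.329 M [-0.019 -0.016  0.075] F [ 0.7  0.4 -0.8]
```

Emit:
apply_moves:
  increments:
    - [1, 0, 0, 0, 0, 0, 0.04]
    - [1, 0, 0, 0, 0, 0, 0]

```text
time_s: 14.98
ee_pos: [0.5812, 0.1678, 0.1841]
tool_rot: [-0.0, 0.98, 0.198, 0.0]
contact_force: [-0.7, 0.0, -1.0]
opening: 0.151
grasp_force: 73.9
```

```bash
python3 st.py
```

```text
14.9833 [0.5812 0.1678 0.1841] az 0.3977 q6 1.369 M [-0.071 -0.03   0.112] F [-0.7  0.  -1. ]
```

Emit:
apply_moves:
  increments:
    - [1, 0, 0, 0, 0, 0, 0.04]
    - [1, 0, 0, 0, 0, 0, 0]

```text
time_s: 15.15
ee_pos: [0.5812, 0.1678, 0.1841]
tool_rot: [-0.0, 0.984, 0.178, 0.0]
contact_force: [0.5, 0.1, -0.2]
opening: 0.149
grasp_force: 74.0
```

```bash
python3 st.py
```

```text
15.15 [0.5812 0.1678 0.1841] az 0.3581 q6 1.409 M [-0.081  0.024  0.094] F [ 0.5  0.1 -0.2]
```

Emit:
apply_moves:
  increments:
    - [1, 0, 0, 0, 0, 0, 0.04]
    - [1, 0, 0, 0, 0, 0, 0]

```text
time_s: 15.32
ee_pos: [0.5812, 0.1678, 0.1841]
tool_rot: [-0.0, 0.987, 0.159, 0.0]
contact_force: [0.1, -0.2, -0.5]
opening: 0.149
grasp_force: 74.0
```

```bash
python3 st.py
```

```text
15.3167 [0.5812 0.1678 0.1841] az 0.3186 q6 1.448 M [-0.07  -0.045  0.211] F [ 0.1 -0.2 -0.5]
```

Emit:
apply_moves:
  increments:
    - [1, 0, 0, 0, 0, 0, 0.04]
    - [1, 0, 0, 0, 0, 0, 0]

```text
time_s: 15.48
ee_pos: [0.5812, 0.1678, 0.1841]
tool_rot: [0.0, 0.99, 0.139, 0.0]
contact_force: [-1.1, 0.2, 0.6]
opening: 0.15
grasp_force: 74.1
```

```bash
python3 st.py
```

```text
15.4833 [0.5812 0.1678 0.1841] az 0.279 q6 1.488 M [-0.093  0.017  0.363] F [-1.1  0.2  0.6]
```

Emit:
apply_moves:
  increments:
    - [1, 0, 0, 0, 0, 0, 0]

```text
time_s: 15.57
ee_pos: [0.5812, 0.1678, 0.184]
tool_rot: [-0.0, 0.99, 0.14, 0.0]
contact_force: [-0.6, 0.6, 0.3]
opening: 0.152
grasp_force: 74.2
```

```bash
python3 st.py; python3 -c "
from h import *
for i in range(3):
    r.get_image('scene'); s=r.read_state(); print(s['moment'].round(3))"
```

```text
15.5667 [0.5812 0.1678 0.184 ] az 0.2807 q6 1.486 M [-0.034 -0.047  0.359] F [-0.6  0.6  0.3]
[-0.101  0.012  0.407]
[-0.068  0.072  0.405]
[-0.041  0.018  0.446]
```

The torque has risen to about 0.39 N m, so the bolt is tight. I'll unload the key, then lift it.

Emit:
apply_moves:
  increments:
    - [1, 0, 0, 0, 0, 0, -0.05]
    - [1, 0, 0, 0, 0, 0, -0.04]
    - [1, 0, 0, 0, 0, 0, 0]

```text
time_s: 15.97
ee_pos: [0.5812, 0.1677, 0.184]
tool_rot: [-0.0, 0.983, 0.184, 0.0]
contact_force: [-0.2, 0.4, 0.4]
opening: 0.151
grasp_force: 74.0
```

```bash
python3 st.py
```

```text
15.9667 [0.5812 0.1677 0.184 ] az 0.3703 q6 1.397 M [-0.016 -0.024  0.019] F [-0.2  0.4  0.4]
```

Emit:
apply_moves:
  increments:
    - [1, 0, 0, -3, 0, 0, 0]
    - [1, 0, 0, -4, 0, 0, 0]
    - [1, 0, 0, -6, 0, 0, 0]
    - [1, 0, 0, -8, 0, 0, 0]
    - [1, 0, 0, 0, 0, 0, 0]

```text
time_s: 16.38
ee_pos: [0.5821, 0.1679, 0.2075]
tool_rot: [-0.0, 0.983, 0.183, 0.001]
contact_force: [0.2, 0.4, -2.6]
opening: 0.148
grasp_force: 73.6
```

```bash
python3 st.py
```

```text
16.3833 [0.5821 0.1679 0.2075] az 0.3675 q6 1.4 M [ 0.047 -0.021 -0.039] F [ 0.2  0.4 -2.6]
```

Emit:
apply_moves:
  increments:
    - [1, 0, 0, -20, 0, 0, 0]
    - [1, 0, 0, -30, 0, 0, 0]
    - [1, 0, 0, -30, 0, 0, 0]
    - [1, 0, 0, -30, 0, 0, 0]
    - [1, 0, 0, -25, 0, 0, 0]

```text
time_s: 16.8
ee_pos: [0.5813, 0.1678, 0.3429]
tool_rot: [-0.0, 0.983, 0.183, 0.001]
contact_force: [0.6, 0.3, -3.5]
opening: 0.153
grasp_force: 73.6
```

Emit:
apply_moves:
  increments:
    - [1, 0, 0, 0, 0, 0, 0]
    - [1, 0, 0, 0, 0, 0, -0.115]
    - [1, 0, 0, 0, 0, 0, -0.115]
    - [1, 0, 0, 0, 0, 0, -0.115]
    - [1, 0, 0, 0, 0, 0, -0.115]

```text
time_s: 17.22
ee_pos: [0.5808, 0.1677, 0.3386]
tool_rot: [-0.0, 0.914, 0.405, -0.001]
contact_force: [0.5, -0.0, -3.8]
opening: 0.153
grasp_force: 73.5
```

Emit:
apply_moves:
  increments:
    - [1, 0, 0, 0, 0, 0, -0.115]
    - [1, 0, 0, 0, 0, 0, -0.115]
    - [1, 0, 0, 0, 0, 0, -0.115]
    - [1, 0, 0, 0, 0, 0, -0.115]
    - [1, 0, 0, 0, 0, 0, 0]

```text
time_s: 17.63
ee_pos: [0.5808, 0.1677, 0.3387]
tool_rot: [-0.0, 0.798, 0.602, -0.001]
contact_force: [-0.7, 0.3, -3.7]
opening: 0.148
grasp_force: 73.5
```

```bash
python3 st.py
```

```text
17.6333 [0.5808 0.1677 0.3387] az 1.2932 q6 0.474 M [ 0.002  0.002 -0.004] F [-0.7  0.3 -3.7]
```

Emit:
apply_moves:
  increments:
    - [1, -20, 2, 0, 0, 0, 0]
    - [1, -37, 2, 0, 0, 0, 0]
    - [1, -37, 2, 0, 0, 0, 0]
    - [1, -37, 2, 0, 0, 0, 0]
    - [1, -37, 2, 0, 0, 0, 0]

```text
time_s: 18.05
ee_pos: [0.543, 0.0024, 0.3392]
tool_rot: [-0.0, 0.801, 0.599, -0.0]
contact_force: [1.7, -0.5, -4.4]
opening: 0.152
grasp_force: 73.5
```

Emit:
apply_moves:
  increments:
    - [1, -37, 2, 0, 0, 0, 0]
    - [1, -37, 2, 0, 0, 0, 0]
    - [1, -37, 2, 0, 0, 0, 0]
    - [1, -37, 2, 0, 0, 0, 0]
    - [1, -37, 2, 0, 0, 0, 0]

```text
time_s: 18.47
ee_pos: [0.5009, -0.1784, 0.3393]
tool_rot: [-0.0, 0.801, 0.598, -0.0]
contact_force: [1.6, -0.1, -3.3]
opening: 0.148
grasp_force: 73.5
```

Emit:
apply_moves:
  increments:
    - [1, -37, 2, 0, 0, 0, 0]
    - [1, -37, 2, 0, 0, 0, 0]
    - [1, -37, 2, 0, 0, 0, 0]
    - [1, -37, 2, 0, 0, 0, 0]
    - [1, -20, 0, 0, 0, 0, 0]

```text
time_s: 18.88
ee_pos: [0.4609, -0.3439, 0.3389]
tool_rot: [-0.0, 0.802, 0.597, -0.001]
contact_force: [0.2, -0.5, -3.1]
opening: 0.151
grasp_force: 73.5
```

Emit:
apply_moves:
  increments:
    - [1, 0, 0, 0, 0, 0, 0]
    - [1, 0, 0, 0, 0, 0, 0]
    - [1, 0, 0, 0, 0, 0, 0]
    - [1, 0, 0, 0, 0, 0, 0]

```text
time_s: 19.22
ee_pos: [0.463, -0.3393, 0.3398]
tool_rot: [-0.0, 0.8, 0.6, 0.0]
contact_force: [0.2, 0.5, -3.6]
opening: 0.15
grasp_force: 73.5
```

```bash
python3 st.py; python3 - <<'E'
from h import *
s=r.read_state(); a=r.get_image("scene"); b=r.get_image("side")
p=s["ee_pos"]+np.array([[0,0,-.168]])
for g in(a,b): print(proj(g,p))
R=lambda i,x,y,W,H,f:cv2.resize(i[y:y+H,x:x+W],None,fx=f,fy=f,interpolation=cv2.INTER_CUBIC)
cv2.imwrite("pics/v5.png",np.hstack([R(a["image"],130,130,100,130,4),R(b["image"],320,230,100,130,4)]))
E
```

```text
19.2167 [ 0.463  -0.3393  0.3398] az 1.2875 q6 -0.439 M [ 0.044 -0.042  0.011] F [ 0.2  0.5 -3.6]
[[188.8663333  184.06666032]]
[[372.02605411 314.93060142]]
```

View pics/v5.png

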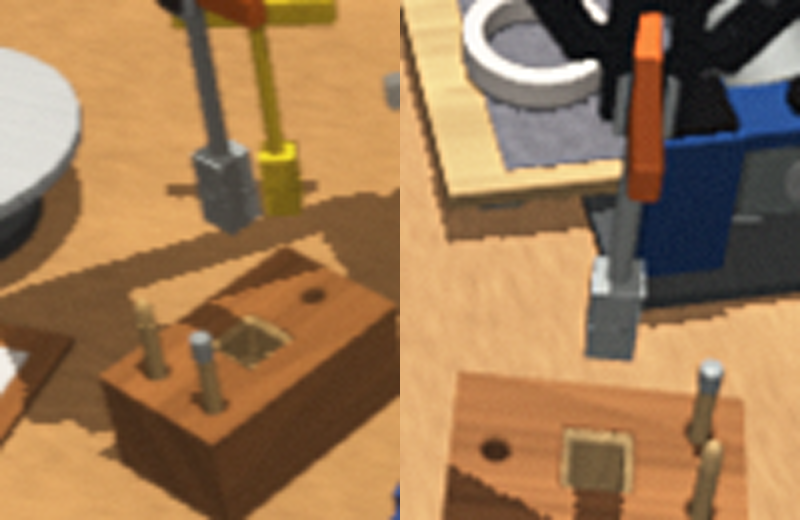

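The key hangs upright over the empty hole: its mouth is at scene (188,183) and side (372.6,316), within about 2 mm of prediction. The clay tools are still in place. Lowering now.

Emit:
apply_moves:
  increments:
    - [1, 0, 2.4, 10, 0, 0, 0]
    - [1, 0, 0, 20, 0, 0, 0]
    - [1, 0, 0, 25, 0, 0, 0]
    - [1, 0, 0, 20, 0, 0, 0]
    - [1, 0, 0, 10, 0, 0, 0]

```text
time_s: 19.73
ee_pos: [0.4641, -0.3394, 0.2508]
tool_rot: [-0.002, 0.8, 0.601, -0.0]
contact_force: [-1.2, 0.3, -4.1]
opening: 0.147
grasp_force: 73.4
```

Emit:
apply_moves:
  increments:
    - [1, 0, 0, 4, 0, 0, 0]
    - [1, 0, 0, 4, 0, 0, 0]
    - [1, 0, 0, 4, 0, 0, 0]
    - [1, 0, 0, 4, 0, 0, 0]
    - [1, 0, 0, 0, 0, 0, 0]

```text
time_s: 20.15
ee_pos: [0.465, -0.3412, 0.2391]
tool_rot: [0.0, 0.8, 0.6, 0.0]
contact_force: [-0.4, 0.6, -4.5]
opening: 0.151
grasp_force: 73.4
```

```bash
python3 st.py
```

```text
20.15 [ 0.465  -0.3412  0.2391] az 1.2877 q6 -0.439 M [0.029 0.052 0.011] F [-0.4  0.6 -4.5]
```

Just inside the rim with no contact. Continuing down gently.

Emit:
apply_moves:
  increments:
    - [1, 0, 0, 6, 0, 0, 0]
    - [1, 0, 0, 6, 0, 0, 0]
    - [1, 0, 0, 6, 0, 0, 0]
    - [1, 0, 0, 0, 0, 0, 0]

```text
time_s: 20.48
ee_pos: [0.4642, -0.3405, 0.219]
tool_rot: [-0.001, 0.8, 0.6, -0.0]
contact_force: [-0.4, 0.3, -4.5]
opening: 0.154
grasp_force: 73.4
```

```bash
python3 st.py
```

```text
20.4833 [ 0.4642 -0.3405  0.219 ] az 1.2877 q6 -0.439 M [-0.017  0.045  0.012] F [-0.4  0.3 -4.5]
```

Emit:
apply_moves:
  increments:
    - [1, 0, 0, 8, 0, 0, 0]
    - [1, 0, 0, 8, 0, 0, 0]
    - [1, 0, 0, 8, 0, 0, 0]
    - [1, 0, 0, 4, 0, 0, 0]
    - [1, 0, 0, 0, 0, 0, 0]

```text
time_s: 20.9
ee_pos: [0.4641, -0.3404, 0.191]
tool_rot: [-0.001, 0.8, 0.6, -0.0]
contact_force: [-0.8, -0.4, -3.6]
opening: 0.15
grasp_force: 73.4
```

```bash
python3 st.py
```

```text
20.9 [ 0.4641 -0.3404  0.191 ] az 1.2878 q6 -0.439 M [ 0.061 -0.018  0.048] F [-0.8 -0.4 -3.6]
```

Emit:
apply_moves:
  increments:
    - [1, 0, 0, 2, 0, 0, 0]
    - [1, 0, 0, 2, 0, 0, 0]
    - [1, 0, 0, 2, 0, 0, 0]
    - [1, 0, 0, 1, 0, 0, 0]
    - [1, 0, 0, 0, 0, 0, 0]

```text
time_s: 21.32
ee_pos: [0.4649, -0.341, 0.1858]
tool_rot: [-0.0, 0.8, 0.6, -0.0]
contact_force: [0.5, -0.4, -4.2]
opening: 0.148
grasp_force: 73.6
```

```bash
python3 st.py
```

```text
21.3167 [ 0.4649 -0.341   0.1858] az 1.2878 q6 -0.439 M [ 0.023 -0.026 -0.02 ] F [ 0.5 -0.4 -4.2]
```

Emit:
apply_moves:
  increments:
    - [1, 0, 0, 1, 0, 0, 0]
    - [1, 0, 0, 0, 0, 0, 0]

```text
time_s: 21.48
ee_pos: [0.4649, -0.3411, 0.185]
tool_rot: [0.0, 0.8, 0.6, 0.0]
contact_force: [-0.1, -0.1, -3.4]
opening: 0.15
grasp_force: 73.6
```

```bash
python3 st.py
```

```text
21.4833 [ 0.4649 -0.3411  0.185 ] az 1.2878 q6 -0.439 M [ 0.018 -0.024 -0.039] F [-0.1 -0.1 -3.4]
```

Emit:
apply_moves:
  increments:
    - [1, 0, 0, 1, 0, 0, 0]
    - [1, 0, 0, 0, 0, 0, 0]

```text
time_s: 21.65
ee_pos: [0.4649, -0.341, 0.1839]
tool_rot: [-0.0, 0.8, 0.6, -0.0]
contact_force: [-0.5, -0.1, -4.3]
opening: 0.15
grasp_force: 73.6
```

Emit:
apply_moves:
  increments:
    - [1, 0, 0, 1, 0, 0, 0]
    - [1, 0, 0, 0, 0, 0, 0]

```text
time_s: 21.82
ee_pos: [0.465, -0.3411, 0.1831]
tool_rot: [0.0, 0.8, 0.6, 0.0]
contact_force: [-0.5, 0.3, -2.7]
opening: 0.147
grasp_force: 73.6
```

Emit:
apply_moves:
  increments:
    - [1, 0, 0, 1, 0, 0, 0]
    - [1, 0, 0, 0, 0, 0, 0]

```text
time_s: 21.98
ee_pos: [0.4653, -0.3414, 0.1831]
tool_rot: [0.001, 0.8, 0.6, 0.0]
contact_force: [-1.6, 1.0, 4.3]
opening: 0.152
grasp_force: 74.7
```

On the floor of the hole. Relax the grip, open, and retreat.

Emit:
apply_moves:
  increments:
    - [1, 0, 0, -0.5, 0, 0, 0]
    - [0.6, 0, 0, 0, 0, 0, 0]
    - [0.3, 0, 0, 0, 0, 0, 0]
    - [0.1, 0, 0, 0, 0, 0, 0]
    - [0.1, 0, 0, 0, 0, 0, 0]
  grip_force: 20

```text
time_s: 22.4
ee_pos: [0.4649, -0.3411, 0.1825]
tool_rot: [0.0, 0.8, 0.6, 0.0]
contact_force: [-0.3, -0.2, 0.4]
opening: 0.446
grasp_force: 0.0
```

Emit:
apply_moves:
  increments:
    - [0.0, 0, 0, 0, 0, 0, 0]
    - [0.0, 0, 0, -10, 0, 0, 0]
    - [0.0, 0, 0, -20, 0, 0, 0]
    - [0.0, 0, 0, -30, 0, 0, 0]
    - [0.0, 0, 0, -30, 0, 0, 0]

```text
time_s: 22.82
ee_pos: [0.4644, -0.3406, 0.2733]
tool_rot: [-0.001, 0.8, 0.6, -0.0]
contact_force: [0.2, -1.2, 0.1]
opening: 0.5
grasp_force: 0.0
```

Emit:
apply_moves:
  increments:
    - [0.0, 0, 0, -20, 0, 0, 0]
    - [0.0, 0, 0, 0, 0, 0, 0]
    - [0.0, 0, 0, 0, 0, 0, 0]

```text
time_s: 23.07
ee_pos: [0.4656, -0.3417, 0.2952]
tool_rot: [0.002, 0.8, 0.6, 0.0]
contact_force: [0.3, -0.8, -1.1]
opening: 0.494
grasp_force: 0.0
```

```bash
python3 st.py; python3 - <<'E'
from h import *
a=r.get_image("scene"); b=r.get_image("side")
R=lambda i,x,y,W,H,f:cv2.resize(i[y:y+H,x:x+W],None,fx=f,fy=f,interpolation=cv2.INTER_CUBIC)
cv2.imwrite("pics/v6.png",np.vstack([np.hstack([R(a["image"],140,150,100,110,3),R(b["image"],310,270,110,110,3)]),R(a["image"],200,240,315,110,2)[:, :630]]))
E
```

```text
23.0667 [ 0.4656 -0.3417  0.2952] az 1.2878 q6 -0.439 M [-0.015 -0.001  0.049] F [ 0.3 -0.8 -1.1]
```

View pics/v6.png

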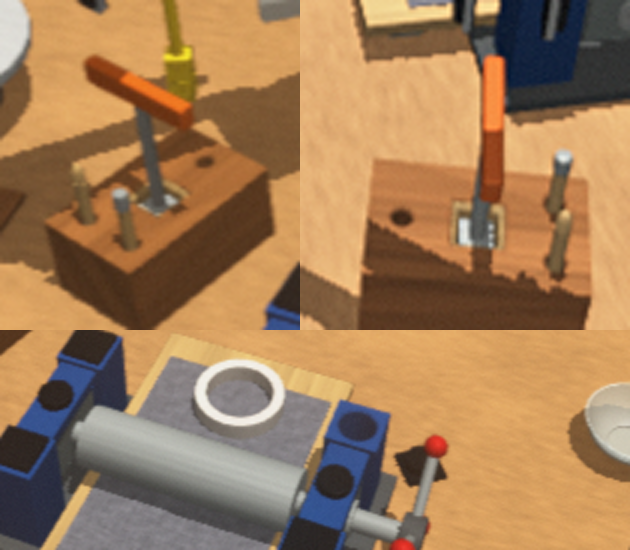

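The key stands upright in its hole with the bar at (140,90) in the left crop. The clay tools, the cap at (418,465) and the tape are undisturbed. The gripper is clear, so I'm handing in.

```bash
python3 -c "
from plant import r
print(r.hand_in())"
```

```text
the job is handed in; nothing more can be done
None
```

The job is handed in at about 23 s: I tightened the slack bolt to about 0.4 N m (limit 0.5), and the T-key is back upright in its hole with everything else I could see left in place.

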